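# Load the ink bottle mixer and hold its sprung dial on the third position

## Task

Lay the bottle of purple ink gently (not dropped) lengthwise in the groove between the mixer's two black rubber rollers, its cap pointing away from the housing with the dial, and let go of it. Then turn the dial clockwise past its first and second clicks to the third position (three red dots), which is sprung and jumps back if let go, and hold it there: finish while still holding the dial on the third position, the bottle still lying on the rollers. Leave the yellow ink bottle, the mug and the ointment jar where they are.

Things in the scene. Friction and masses are not known exactly. Their poses are not given: they have to be found in the camera images.
- mixer: White bottle-roller mixer, fixed; 150 mm (x) by 330 (y), 105 high. Origin: centre of underside, on the bench, z up. Its two black rollers run along y. Drive housing with the dial: y -165 to -75 mm, top 105 above bench. End bearing plate: y 151 to 163, 110 wide (x), top 100 above bench. Bed under the rollers: 47 above bench.
- roller_mid (a point): Midway between the rollers at their axes' height, 75 mm above bench; axes as mixer's, +y away from the dial. Rollers (fast, not turning): 22 mm diameter, axes at x = -18 and +18, from y = -108 to +109. A bottle in the groove has its axis 24 mm above this point, roller tops 13 below that axis with the fingers over them: hold it with fingertips at most 10 mm below its axis.
- ink_purple: Bottle to load: purple plastic, white label, black pointed cap, about 90 g, lying in the steel tray. Barrel 38 mm diameter, 80 long, then shoulder and cap (25 diameter); 112 overall. Origin on its axis in the barrel, near the centre of mass, 50 mm from the flat base, 62 from the cap tip. x axis along the bottle to the cap; y and z turn as it rolls.
- purple_cap (a point): Tip of the purple bottle's cap, on its axis.
- purple_base (a point): Centre of the purple bottle's flat base, on its axis.
- dial (a joint): Dial angle, rad: 0 at rest, grows clockwise from above, stop at 1.2. Spring 0.2 N m/rad over the whole turn plus click detents of up to 0.18 N m. Let go, it stays at click one (0.37, one dot) or two (0.74, two dots) but springs back to it from the third (above 1.07; three red dots at 1.15). Second to third takes up to 0.36 N m, holding 0.04 to 0.24.
- dial_grip (a point): On the dial's vertical axis (mixer x 0, y -120 mm), 135 mm above bench: a good TCP height. Black bar knob: bar 50 mm long, 14 wide, top 141 above bench, on a round skirt 50 across, skirt top 115 above bench. The frame turns with the dial: x along the bar, white pointer at the -x end, z up. At rest x stands 0.6 rad anticlockwise (from above) of the mixer's x.
- tray: Fixed stainless tray holding the two ink bottles, 300 mm (x) by 220 mm (y), rim 20 mm high, floor and walls 3 mm thick. Origin: centre of its underside, on the bench.
- ink_yellow: Same kind of bottle with yellow ink, lying in the tray; to be left alone. Origin and x axis as for the purple bottle.
- mug: White ceramic mug standing on the bench, 84 mm wide plus a handle at its +y, 88 mm high. Origin: centre of its underside. To be left alone.
- jar: Low amber glass ointment jar with a white screw lid, standing on the bench, 66 mm diameter, 52 mm high. Origin: centre of its underside. To be left alone.

How it is judged:
By the outcome, as a careful person would: the job done as asked, in the order asked, and still so for the second after the job is handed in, while the arm keeps its last pose, push and grip.
It also fails if it takes over 48 s, if anything falls off the work surface, if the arm or the gripper's body presses on something with over 40 N, if the wrist force passes 120 N, or if a joint passes its speed limit or range.

## Robot

A 7-joint arm with a two-finger parallel gripper is mounted at the origin on the work surface. World frame = base frame: x ahead of the robot, y to its left, z up, the work surface at z = 0. Lengths are in m, angles in rad, forces in N, time in s.
With the tool pointing down it reaches from about 0.35 to 0.9 m from the base axis. Payload 7.2 kg.
Tool frame: the origin (TCP) lies between the finger pads, 19 mm behind the fingertips; this is the grasp point; z points along the fingers, y is the line along which they close (so a half turn about z gives the same grasp; the last joint's range is limited). The gripper opens to 85 mm and grips with 20 to 120 N. Pads are 22 mm wide; open, the fingers measure 114 mm over their backs; the gripper's body (76 mm by 85 mm) begins 54 mm behind the grasp point. The pads swing forward as they close: fully open they stand 13 mm farther back than shut.
Start: joints at [1.159, 0.411, -0.013, 1.596, 0.006, 1.134, -0.082], TCP at [0.211, -0.588, 0.25] pointing down, gripper open.
Joint ranges: [-2.95, 2.95], [-0.29, 1.99], [-1.47, 1.44], [0.14, 2.54], [-1.03, 4.17], [0.13, 1.85], [-2.86, 2.86]. Speed limits (rad/s): [2.39, 2.39, 3.01, 3.01, 3.14, 3.14, 3.14].

## Interface

Orientations are given as [roll, pitch, yaw] about the fixed x, y, z axes, in that order (R = Rz(yaw) Ry(pitch) Rx(roll)).
In Python, from bench import r gives the robot as it stands.
- The arm moves only by the shell command python3 drive.py 'ROWS' [FORCE]. ROWS is rows parted by semicolons, their numbers by spaces, 1 to 20 of them, each of 5 numbers: the finger opening in m, then dx, dy, dz in m, then a turn about the tool's z in rad; each row is the pose to reach, as a shift and turn from the pose commanded when the command began, along the tool's axes at that moment; what a row does not reach only later rows make up. A row lasts 1/8 s, in which the tool goes at most 0.0625 m and 0.188 rad, less where a joint would pass 70% of its speed; a pose out of reach is approached as far as the arm can. The fingers move at their own pace and stop on an object; FORCE is the grip in N (left out, the last holds). Time passes only in rows, so rows that do not move let the fingers close. It prints the time, the measured TCP pose, the force, the opening and the grip force at its end.
- r.observe(): the state, without advancing time (a new reading comes with each control period).
- r.get_image(name): name is "scene" or "top" or "wrist"; returns a dict with "frame" (384x512x3 uint8, red, green, blue), "fx", "fy", "cx", "cy" (pixels), "view" (4x4, takes a point from world to camera coordinates). Camera axes: x right, y down, z forward; pixel columns grow to the right and rows downward; lengths in m; the calibration is good to about 2 mm. A picture is of the moment at which its call begins. There is no depth.
- r.hand_in(): hands the job in; it is judged then, once.
The state is a dict: "time": time; "qpos": joint angles; "dq": joint speeds; "joint_torque": joint torques, N m; "tool_pos": TCP position; "tool_rot": TCP orientation; "wrist_force": force on the tool from outside, world axes, zero at the start; "wrist_torque": the same for the moment, N m; "opening": finger opening in m; "grasp_force": force on a finger pad.
Only numpy, scipy, OpenCV 4.12 (cv2) and the standard library are available. Lean on these libraries where they do the work, as an engineer would, in place of code of your own. Each camera call takes 0.05 s, during which the arm holds its last target. There are 200 camera calls.

## Working session

There is one attempt and no reset: what is moved stays moved. The work goes in short steps, Python scripts to look and compute and a shell command to move; the robot and the scene stay as the last step left them, time stands still between calls to the robot, and variables do not carry over. Pictures are saved under pics/ and viewed, at most 10 in all, crops included, and the job is handed in when it is done.

```bash
ls; mkdir -p pics
python3 - <<'E'
from bench import r
import cv2,numpy as np,pickle
o=r.observe();print({k:np.round(v,3) for k,v in o.items()})
d={}
for n in("scene","top"):
    im=r.get_image(n);d[n]=im;cv2.imwrite(f"pics/{n}0.png",im["frame"][:,:,::-1])
    print(n,im["fx"],im["cx"],im["cy"],np.round(im["view"],3))
pickle.dump(d,open("d0.pkl","wb"))
E
```

```text
bench.py
drive.py
pics
{'time': np.float64(0.0), 'qpos': array([ 1.159,  0.412, -0.013,  1.597,  0.006,  1.134, -0.082]), 'dq': array([-0.001, -0.001, -0.001, -0.001, -0.   , -0.   ,  0.001]), 'joint_torque': array([-1.0000e-03, -6.0062e+01,  6.8100e-01, -2.9941e+01,  1.4000e-02,
        1.1000e-02, -0.0000e+00]), 'tool_pos': array([ 0.21 , -0.588,  0.249]), 'tool_rot': array([-3.14 ,  0.   ,  0.344]), 'wrist_force': array([-0.636,  1.228,  0.446]), 'wrist_torque': array([0.014, 0.05 , 0.029]), 'grasp_force': np.float64(0.0), 'opening': np.float64(0.085)}
scene 365.6522057644908 249.0448291462206 197.01406021204406 [[ 0.608  0.794 -0.006 -0.383]
 [ 0.517 -0.401 -0.756 -0.204]
 [-0.602  0.457 -0.655  1.3  ]
 [ 0.     0.     0.     1.   ]]
top 496.202524871336 258.92687012096746 188.8809650391091 [[ 9.000e-03 -1.000e+00 -1.000e-03  1.000e-02]
 [-9.980e-01 -9.000e-03 -7.000e-02  5.800e-01]
 [ 7.000e-02  1.000e-03 -9.980e-01  1.465e+00]
 [ 0.000e+00  0.000e+00  0.000e+00  1.000e+00]]
```

View pics/top0.png

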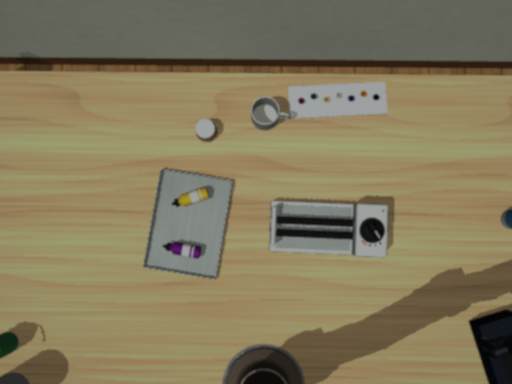

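View pics/scene0.png

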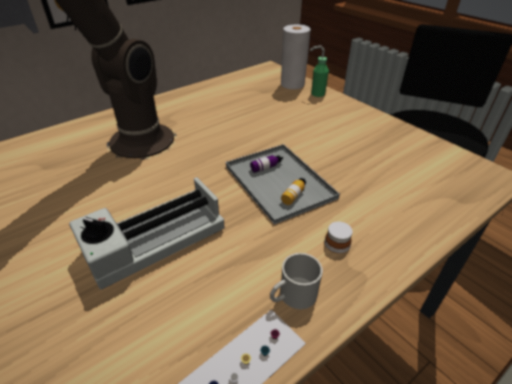

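```bash
cat > h.py <<'E'
import numpy as np,cv2
def ray(im,u,v,z):
    V=im["view"];R=V[:3,:3];c=-R.T@V[:3,3]
    d=R.T@np.array([(u-im["cx"])/im["fx"],(v-im["cy"])/im["fy"],1.])
    return c+d*(z-c[2])/d[2]
def proj(im,p):
    q=im["view"][:3,:3]@np.asarray(p)+im["view"][:3,3]
    return np.array([im["fx"]*q[0]/q[2]+im["cx"],im["fy"]*q[1]/q[2]+im["cy"]])
E
python3 - <<'E'
import pickle;from h import *
d=pickle.load(open("d0.pkl","rb"))
im=d["top"];f=im["frame"];hsv=cv2.cvtColor(f,cv2.COLOR_RGB2HSV)
def blobs(m,off=(0,0)):
    n,l,s,c=cv2.connectedComponentsWithStats(m.astype(np.uint8))
    for i in range(1,n):
        if s[i,4]>25:
            ys,xs=np.where(l==i);rc=cv2.minAreaRect(np.c_[xs,ys].astype(np.float32))
            print(s[i],c[i].round(1),[np.round(a,1) for a in rc])
R=np.zeros(f.shape[:2],bool);R[235:265,155:210]=1
print("purple");blobs((hsv[...,0]>125)&(hsv[...,0]<165)&(hsv[...,1]>90)&R)
R[:]=0;R[190:265,260:400]=1
print("dark");blobs((hsv[...,2]<60)&R)
print("light");blobs((hsv[...,1]<40)&(hsv[...,2]>90)&R)
a=cv2.resize(f[230:266,150:215],None,fx=9,fy=9,interpolation=cv2.INTER_CUBIC)
b=cv2.resize(f[195:262,262:395],None,fx=4.4,fy=4.4,interpolation=cv2.INTER_CUBIC)
c=np.zeros((a.shape[0]+b.shape[0]-30,600,3),np.uint8);c=np.zeros((640,600,3),np.uint8)
c[:a.shape[0],:a.shape[1]]=a;c[a.shape[0]:a.shape[0]+b.shape[0],:b.shape[1]]=b[:640-a.shape[0]]
cv2.imwrite("pics/crop1.png",c[:600,:,::-1])
E
```

```text
purple
[169 243  13  11 118] [175.5 247.7] [array([175., 248.]), array([10., 12.]), np.float64(90.0)]
[194 246   6  12  60] [196.5 251.6] [array([196.5, 251.5]), array([11.,  5.]), np.float64(90.0)]
dark
[277 216  78  10 548] [315.2 220.7] [array([315.4, 220.7]), array([77.1,  7.7]), np.float64(1.7)]
[360 219  24  23 410] [371.3 229.6] [array([371.5, 230. ]), array([22., 23.]), np.float64(90.0)]
[276 229  78  10 555] [315.1 233.3] [array([314.5, 233.4]), array([77.1,  7.5]), np.float64(2.0)]
light
[ 269  201  119   57 3738] [329.8 228.6] [array([328.5, 228.1]), array([117.7,  53.3]), np.float64(2.5)]
[281 224  72   7 231] [315.7 226.6] [array([316.5, 226.7]), array([71.1,  3.5]), np.float64(2.7)]
```

View pics/crop1.png

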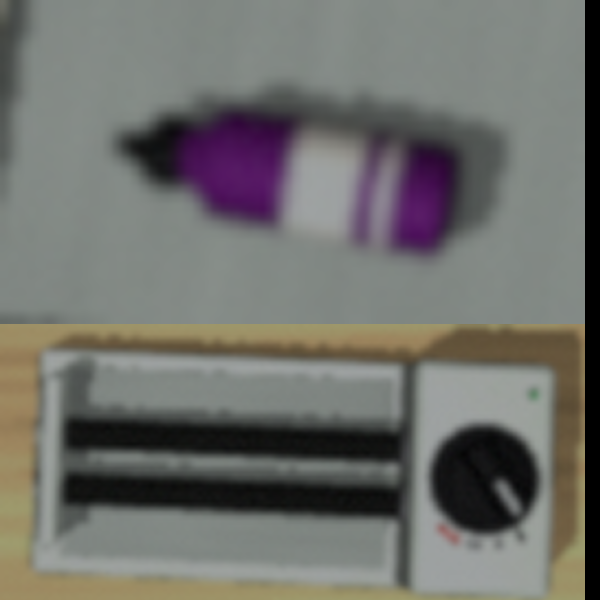

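Run:
```python
import pickle;from h import *
d=pickle.load(open("d0.pkl","rb"));im=d["top"]
tip=ray(im,162.9,245.8,.022);base=ray(im,199.3,251.8,.022)
p1=ray(im,175.5,247.7,.03);p2=ray(im,196.5,251.6,.03)
print("tip,base",tip,base,np.linalg.norm(tip-base)); v=tip-base;v/=np.linalg.norm(v);print("dir",v,"org50",base+.05*v,"org62",tip-.062*v)
print("dirpurple",(p1-p2)/np.linalg.norm(p1-p2),p1,p2)
a=ray(im,315.2,220.7,.08);b=ray(im,315.1,233.3,.08);print("rollers",a,b,(a+b)/2,np.linalg.norm(a-b))
for ang in (1.7,2.0,2.5):
    t=np.deg2rad(ang);q=ray(im,315,227,.08);w=ray(im,315-70*np.cos(t),227-70*np.sin(t),.08)-q;print("yaw",np.arctan2(-w[0],w[1]))
print("dial",ray(im,371.5,229.9,.115))
# hyp
for n,(u,v) in dict(light=(328.5,228.1)).items(): print(n,ray(im,u,v,.1))
s=d["scene"];
f=s["frame"];hsv=cv2.cvtColor(f,cv2.COLOR_RGB2HSV);m=(hsv[...,0]>125)&(hsv[...,0]<165)&(hsv[...,1]>90)
m[:140]=0;m[180:]=0;ys,xs=np.where(m);print("scene purple",xs.min(),xs.max(),ys.min(),ys.max(),xs.mean(),ys.mean())
for p in(tip,base,(tip+base)/2):print(proj(s,p))
print("dial in scene",proj(s,ray(im,371.5,229.9,.115)))
```

```text
tip,base [0.40815412 0.29879659 0.022     ] [0.39149829 0.19051922 0.022     ] 0.10955092772524172
dir [0.15203734 0.98837475 0.        ] org50 [0.39910016 0.23993795 0.022     ] org62 [0.39872781 0.23751735 0.022     ]
dirpurple [0.17184028 0.98512482 0.        ] [0.40330421 0.25996688 0.03      ] [0.39246478 0.19782671 0.03      ]
rollers [ 0.48631255 -0.14622091  0.08      ] [ 0.45041988 -0.14599033  0.08      ] [ 0.46836621 -0.14610562  0.08      ] 0.035893407834439985
yaw -0.020138682462895855
yaw -0.02536244449792867
yaw -0.03406969489050801
dial [ 0.46197941 -0.29910008  0.115     ]
light [ 0.46573062 -0.18145085  0.1       ]
scene purple 251 279 156 171 264.75 162.81756756756758
[280.84556869 156.90056962]
[251.03117232 166.71758781]
[266.1924069  161.72543188]
dial in scene [ 95.37342072 227.94330826]
```

```bash
cat >> h.py <<'E'
def go(r,x,y,z,yaw):
    o=r.observe();p=np.array(o["tool_pos"]);t=o["tool_rot"][2]
    w=np.array([x,y,z])-p;c,s=np.cos(t),np.sin(t)
    dt=(t-yaw+np.pi)%(2*np.pi)-np.pi
    print("row",np.round([c*w[0]+s*w[1],s*w[0]-c*w[1],-w[2],dt],4),"rows",np.ceil(np.linalg.norm(w)/.0625),np.ceil(abs(dt)/.188))
E
python3 - <<'E'
from h import *;from bench import r
go(r,.46,-.20,.32,1.2)
E
```

```text
row [ 0.3657 -0.2812 -0.0708 -0.8562] rows 8.0 5.0
```

```bash
python3 drive.py '0.085 0.366 -0.281 -0.071 -0.856;0.085 0.366 -0.281 -0.071 -0.856;0.085 0.366 -0.281 -0.071 -0.856;0.085 0.366 -0.281 -0.071 -0.856;0.085 0.366 -0.281 -0.071 -0.856;0.085 0.366 -0.281 -0.071 -0.856;0.085 0.366 -0.281 -0.071 -0.856;0.085 0.366 -0.281 -0.071 -0.856;0.085 0.366 -0.281 -0.071 -0.856;0.085 0.366 -0.281 -0.071 -0.856' 40
python3 - <<'E'
from h import *;from bench import r
import pickle
im=r.get_image("wrist");pickle.dump(im,open("w1.pkl","wb"));cv2.imwrite("pics/w1.png",im["frame"][:,:,::-1])
o=r.observe();print(o["tool_pos"],o["tool_rot"],o["qpos"].round(2));V=im["view"];print(np.round(V,3),-V[:3,:3].T@V[:3,3],im["fx"])
go(r,.401,.240,.12,1.41)
E
```

```text
time: 1.35
tool_pos: [0.4599, -0.2013, 0.3205]
tool_rot: [-3.141, 0.001, 1.199]
wrist_force: [0.6, 0.2, -0.9]
opening: 0.0845
grasp_force: 0.0
[ 0.45968648 -0.20173336  0.32054981] [-3.14068185e+00  5.52359300e-04  1.19796352e+00] [ 0.69  0.17 -0.42  1.76  0.08  1.22 -0.13]
[[ 0.932 -0.364 -0.002 -0.502]
 [-0.348 -0.893  0.287 -0.077]
 [-0.106 -0.266 -0.958  0.442]
 [ 0.     0.     0.     1.   ]] [ 0.4873033  -0.13327785  0.44454994] 273.50422966499355
row [ 0.39   -0.2156  0.2005 -0.212 ] rows 8.0 2.0
```

View pics/w1.png

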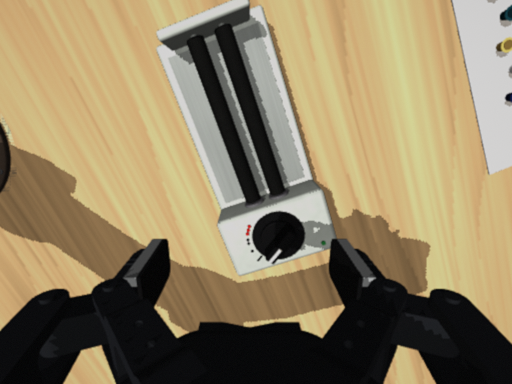

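Run:
```python
import pickle;from h import *
im=pickle.load(open("w1.pkl","rb"));f=im["frame"];hsv=cv2.cvtColor(f,cv2.COLOR_RGB2HSV)
m=(hsv[...,2]<60);m[270:]=0;m[:,:180]=0;m[:,320:]=0
n,l,s,c=cv2.connectedComponentsWithStats(m.astype(np.uint8))
P=[]
for i in range(1,n):
    if s[i,4]>300:
        ys,xs=np.where(l==i);pts=np.c_[xs,ys].astype(np.float32)
        print(s[i],c[i].round(1))
        z=.08 if s[i,3]>100 else .115
        w=np.array([ray(im,u,v,z)[:2] for u,v in pts],np.float32)
        if z<.1:
            vx,vy,x0,y0=cv2.fitLine(w,cv2.DIST_L2,0,.01,.01).ravel()
            if vy<0:vx,vy=-vx,-vy
            t=(w-[x0,y0])@[vx,vy];print("roller",x0,y0,"yaw",np.arctan2(-vx,vy),np.array([x0,y0])+t.min()*np.array([vx,vy]),np.array([x0,y0])+t.max()*np.array([vx,vy]),np.ptp(t))
        else:
            (cx,cy),rad=cv2.minEnclosingCircle(pts);print("dial",cx,cy,rad,ray(im,cx,cy,.113),w.mean(0), "w",np.ptp(w,0))
# white pointer
q=(hsv[...,1]<60)&(hsv[...,2]>120);k=np.zeros_like(q);k[238:270,262:295]=1
n,l,s,c=cv2.connectedComponentsWithStats((q&k).astype(np.uint8));
for i in range(1,n):
    if s[i,4]>8: print("white",s[i],c[i],ray(im,*c[i],.141))
```

```text
[ 180    7  109  198 6583] [234.3 103.2]
roller 0.4720604 -0.12192071 yaw -0.057950452 [ 0.46441332 -0.25373226] [ 0.47782072 -0.02263132] 0.23148954
[ 253  212   52   51 1872] [278.3 234.5]
dial 278.436767578125 236.35203552246094 26.21796417236328 [ 0.46470011 -0.29687912  0.113     ] [ 0.46540505 -0.2935426 ] w [0.06754076 0.06844667]
white [262 249  33  20 240] [274.8625     259.99166667] [ 0.45157659 -0.31202817  0.141     ]
```

Run:
```python
import pickle;from h import *
im=pickle.load(open("w1.pkl","rb"));f=im["frame"];V=f.max(2)
a=[]
for row in range(60,190,10):
    x=V[row,180:310];d=np.where(x<45)[0]+180
    runs=[g for g in np.split(d,np.where(np.diff(d)>1)[0]+1) if len(g)>6];
    if len(runs)==2:
        L,R=[(g[0]+g[-1])/2 for g in runs];p=ray(im,L,row,.078);q=ray(im,R,row,.078);a.append([*p[:2],*q[:2]]);print(row,[(g[0],g[-1]) for g in runs])
a=np.array(a)
for k in(0,2):
    s=np.polyfit(a[:,k+1],a[:,k],1);print("x at y=-.146",np.polyval(s,-.146),"at -.297",np.polyval(s,-.297),"yaw",-np.arctan(s[0]))
```

```text
60 [(np.int64(193), np.int64(211)), (np.int64(225), np.int64(242))]
70 [(np.int64(198), np.int64(214)), (np.int64(228), np.int64(245))]
80 [(np.int64(201), np.int64(218)), (np.int64(232), np.int64(248))]
90 [(np.int64(205), np.int64(221)), (np.int64(235), np.int64(251))]
100 [(np.int64(209), np.int64(225)), (np.int64(239), np.int64(255))]
110 [(np.int64(213), np.int64(228)), (np.int64(242), np.int64(258))]
120 [(np.int64(216), np.int64(232)), (np.int64(246), np.int64(261))]
130 [(np.int64(220), np.int64(236)), (np.int64(249), np.int64(264))]
140 [(np.int64(224), np.int64(239)), (np.int64(253), np.int64(268))]
150 [(np.int64(228), np.int64(243)), (np.int64(256), np.int64(271))]
160 [(np.int64(231), np.int64(246)), (np.int64(259), np.int64(274))]
170 [(np.int64(235), np.int64(250)), (np.int64(263), np.int64(278))]
180 [(np.int64(239), np.int64(253)), (np.int64(266), np.int64(281))]
x at y=-.146 0.45170763672835273 at -.297 0.4466762072214111 yaw -0.03330840174463742
x at y=-.146 0.487528843299542 at -.297 0.4823939236522903 yaw -0.033992991091798
```

```bash
python3 drive.py '0.065 0.39 -0.216 0.16 -0.212;0.065 0.39 -0.216 0.16 -0.212;0.065 0.39 -0.216 0.16 -0.212;0.065 0.39 -0.216 0.16 -0.212;0.065 0.39 -0.216 0.16 -0.212;0.065 0.39 -0.216 0.16 -0.212;0.065 0.39 -0.216 0.16 -0.212;0.065 0.39 -0.216 0.16 -0.212;0.065 0.39 -0.216 0.16 -0.212;0.065 0.39 -0.216 0.16 -0.212' 40
python3 - <<'E'
from h import *;from bench import r
import pickle
im=r.get_image("wrist");pickle.dump(im,open("w2.pkl","wb"));f=im["frame"];cv2.imwrite("pics/w2.png",f[:,:,::-1])
hsv=cv2.cvtColor(f,cv2.COLOR_RGB2HSV);m=(hsv[...,0]>125)&(hsv[...,0]<165)&(hsv[...,1]>90)
n,l,s,c=cv2.connectedComponentsWithStats(m.astype(np.uint8))
for i in range(1,n):
    if s[i,4]>40: print(s[i],c[i].round(1),ray(im,*c[i],.03))
go(r,.401,.240,.030,1.41)
E
```

```text
time: 2.65
tool_pos: [0.4011, 0.2397, 0.1607]
tool_rot: [-3.141, 0.001, 1.41]
wrist_force: [-0.4, -0.1, 0.4]
opening: 0.0652
grasp_force: 0.0
[ 230  146   38   43 1447] [248.5 168. ] [0.40440948 0.26023332 0.03      ]
[230 209  37   9 178] [248.1 213.9] [0.39654504 0.21437104 0.03      ]
[231 220  36  19 490] [247.9 229.4] [0.39356248 0.19785317 0.03      ]
row [ 0.0004 -0.0004  0.131  -0.0008] rows 3.0 1.0
```

View pics/w2.png

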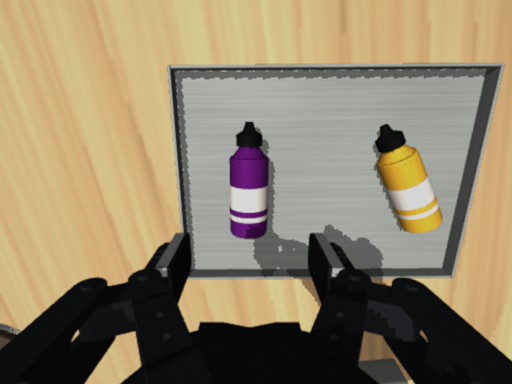

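```bash
python3 drive.py '0.065 -0.001 0 0.06 0.01;0.065 -0.001 0 0.11 0.01;0.065 -0.001 0 0.131 0.01;0.065 -0.001 0 0.131 0.01;0.03 -0.001 0 0.131 0.01;0.03 -0.001 0 0.131 0.01;0.03 -0.001 0 0.131 0.01;0.03 -0.001 0 0.131 0.01;0.03 -0.001 0 0.131 0.01' 30
```

```text
time: 3.82
tool_pos: [0.4015, 0.2402, 0.0314]
tool_rot: [3.139, -0.001, 1.401]
wrist_force: [-1.2, -2.1, 7.5]
opening: 0.0371
grasp_force: 29.6
```

```bash
python3 drive.py '0.03 0 0 -0.03 0;0.03 0 0 -0.09 0;0.03 0 0 -0.15 0;0.03 0 0 -0.17 0;0.03 0 0 -0.17 0'
python3 - <<'E'
from h import *;from bench import r
import pickle
go(r,.469,-.146,.20,1.537)
im=r.get_image("wrist");f=im["frame"];cv2.imwrite("pics/w3.png",f[:,:,::-1])
E
```

```text
time: 4.45
tool_pos: [0.4014, 0.2405, 0.202]
tool_rot: [3.137, -0.002, 1.401]
wrist_force: [0.9, 0.3, -1.6]
opening: 0.0369
grasp_force: 31.1
row [-0.3695  0.1319  0.002  -0.136 ] rows 7.0 1.0
```

View pics/w3.png

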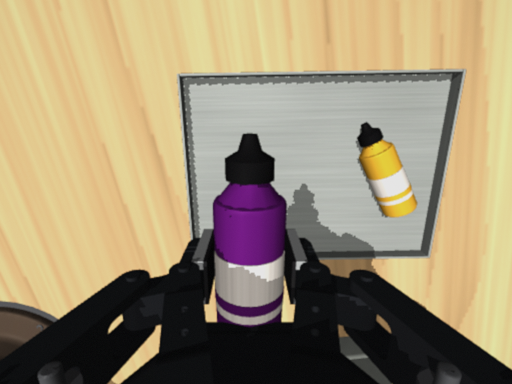

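```bash
python3 drive.py '0.03 -0.37 0.132 0.002 -0.136;0.03 -0.37 0.132 0.002 -0.136;0.03 -0.37 0.132 0.002 -0.136;0.03 -0.37 0.132 0.002 -0.136;0.03 -0.37 0.132 0.002 -0.136;0.03 -0.37 0.132 0.002 -0.136;0.03 -0.37 0.132 0.002 -0.136;0.03 -0.37 0.132 0.002 -0.136;0.03 -0.37 0.132 0.002 -0.136'
python3 - <<'E'
from h import *;from bench import r
go(r,.469,-.146,.122,1.537)
im=r.get_image("wrist");f=im["frame"];cv2.imwrite("pics/w4.png",f[:,:,::-1])
import pickle;pickle.dump(im,open("w4.pkl","wb"))
E
```

```text
time: 5.62
tool_pos: [0.4679, -0.1446, 0.1973]
tool_rot: [-3.14, -0.001, 1.54]
wrist_force: [0.9, -0.6, -0.9]
opening: 0.0371
grasp_force: 31.0
row [-0.0014  0.0011  0.0753  0.0032] rows 2.0 1.0
```

View pics/w4.png

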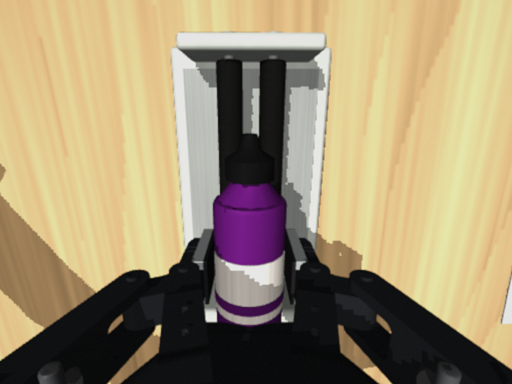

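```bash
python3 - <<'E'
import pickle;from h import *
im=pickle.load(open("w4.pkl","rb"));V=im["frame"].max(2)
for row in range(75,125,10):
    d=np.where(V[row,200:300]<45)[0]+200
    runs=[(g[0]+g[-1])/2 for g in np.split(d,np.where(np.diff(d)>1)[0]+1) if len(g)>6]
    if len(runs)==2:
        p=(ray(im,runs[0],row,.078)+ray(im,runs[1],row,.078))/2;print(runs,p,"at y=-.146:",p[0]+(-.146-p[1])*.0337)
E
python3 drive.py '0.03 -0.001 0.001 0.04 0.003;0.03 -0.001 0.001 0.065 0.003;0.03 -0.001 0.001 0.078 0.003;0.03 -0.001 0.001 0.078 0.003'
```

```text
[np.float64(229.0), np.float64(272.0)] [ 0.47270481 -0.04346277  0.078     ] at y=-.146: 0.46924930113730673
[np.float64(229.0), np.float64(272.0)] [ 0.47247852 -0.05115874  0.078     ] at y=-.146: 0.46928237391085603
[np.float64(229.5), np.float64(272.0)] [ 0.47245776 -0.05901243  0.078     ] at y=-.146: 0.4695262802706175
[np.float64(229.5), np.float64(271.5)] [ 0.47201259 -0.06700888  0.078     ] at y=-.146: 0.4693505871505767
[np.float64(229.5), np.float64(271.5)] [ 0.47177256 -0.07517223  0.078     ] at y=-.146: 0.4693856692328175
time: 6.18
tool_pos: [0.4691, -0.1466, 0.1197]
tool_rot: [-3.141, -0.001, 1.537]
wrist_force: [0.3, -0.3, -0.7]
opening: 0.0369
grasp_force: 31.0
```

```bash
python3 drive.py '0.03 0 0 0.004 0;0.03 0 0 0.007 0;0.03 0 0 0.009 0;0.03 0 0 0.009 0'; python3 drive.py '0.03 0 0 0.001 0;0.03 0 0 0.001 0'; python3 drive.py '0.03 0 0 0.0015 0;0.03 0 0 0.0015 0'
```

```text
time: 6.68
tool_pos: [0.4693, -0.1478, 0.111]
tool_rot: [3.142, 0.0, 1.535]
wrist_force: [-0.2, 0.3, -1.1]
opening: 0.0369
grasp_force: 31.0
time: 6.92
tool_pos: [0.4693, -0.1477, 0.11]
tool_rot: [-3.142, 0.0, 1.535]
wrist_force: [0.1, 0.0, -1.1]
opening: 0.037
grasp_force: 31.0
time: 7.18
tool_pos: [0.4694, -0.1477, 0.1089]
tool_rot: [3.141, 0.0, 1.535]
wrist_force: [-2.2, 0.7, 5.9]
opening: 0.0365
grasp_force: 31.5
```

```bash
python3 drive.py '0.042 0 0 0 0;0.048 0 0 0 0;0.058 0 0 0 0;0.065 0 0 0 0;0.065 0 0 -0.015 0;0.065 0 0 -0.05 0;0.065 0 0 -0.11 0;0.065 0 0 -0.13 0;0.065 0 0 -0.13 0'
python3 - <<'E'
from h import *;from bench import r
import pickle
im=r.get_image("wrist");f=im["frame"];cv2.imwrite("pics/w5.png",f[:,:,::-1])
o=r.observe();print(o["qpos"].round(2))
go(r,.464,-.298,.22,.566)
E
```

```text
time: 8.3
tool_pos: [0.4703, -0.1478, 0.2409]
tool_rot: [3.137, 0.002, 1.535]
wrist_force: [0.3, -1.1, -0.5]
opening: 0.065
grasp_force: 0.0
[ 0.73  0.25 -0.61  1.89  0.17  1.04  0.01]
row [-0.1503  0.      0.0193  0.9686] rows 3.0 6.0
```

View pics/w5.png

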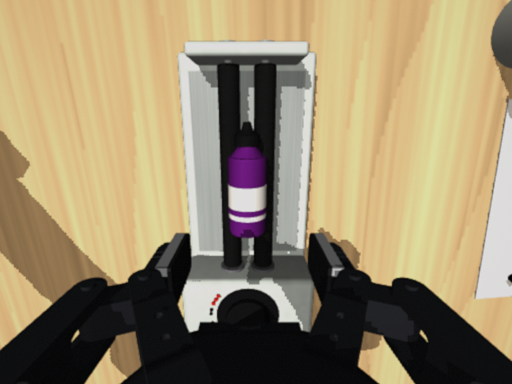

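```bash
python3 - <<'E'
import pickle;from h import *
im=pickle.load(open("w1.pkl","rb"));t=pickle.load(open("d0.pkl","rb"))["top"]
c=np.array([.464,-.298,.141])
for a in (.4,.566,.75,.9):
    for k in(.012,.025):
        p=c-k*np.array([np.cos(a),np.sin(a),0]);print(a,k,proj(im,p).round(1),proj(t,p).round(1))
print(proj(im,c),proj(t,c))
out=cv2.resize(im["frame"][200:280,235:335],None,fx=4,fy=4,interpolation=cv2.INTER_CUBIC)
o2=cv2.resize(t["frame"][210:250,350:392],None,fx=8,fy=8,interpolation=cv2.INTER_CUBIC)
z=np.zeros((320,740,3),np.uint8);z[:,:400]=out;z[:,404:740]=o2[:320];cv2.imwrite("pics/dial.png",z[:,:,::-1])
E
python3 drive.py '0.065 -0.15 0 0.019 0.97;0.065 -0.15 0 0.019 0.97;0.065 -0.15 0 0.019 0.97;0.065 -0.15 0 0.019 0.97;0.065 -0.15 0 0.019 0.97;0.065 -0.15 0 0.019 0.97;0.065 -0.15 0 0.019 0.97'
```

```text
0.4 0.012 [273.4 253.4] [375.  233.3]
0.4 0.025 [265.7 259.9] [376.9 237.8]
0.566 0.012 [274.5 254.3] [375.6 233. ]
0.566 0.025 [268.2 261.8] [378.2 237.1]
0.75 0.012 [276.  255.2] [376.3 232.5]
0.75 0.025 [271.3 263.5] [379.5 236.1]
0.9 0.012 [277.4 255.6] [376.7 232. ]
0.9 0.025 [274.  264.4] [380.5 235.1]
[280.49983344 247.34578486] [373.23994935 229.27418766]
time: 9.22
tool_pos: [0.4636, -0.2972, 0.2188]
tool_rot: [-3.14, 0.001, 0.569]
wrist_force: [-0.1, -0.3, 0.6]
opening: 0.0649
grasp_force: 0.0
```

View pics/dial.png

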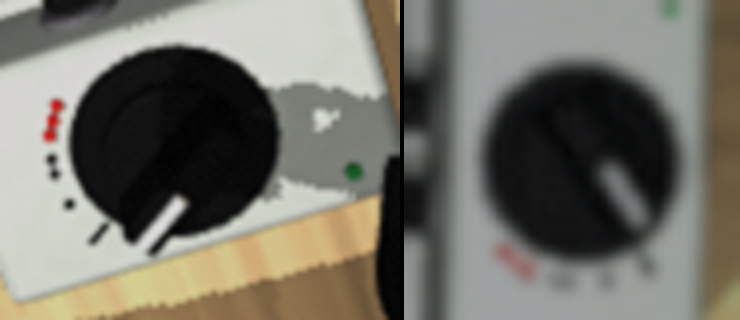

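```bash
python3 drive.py '0.045 0 0.001 0.03 0;0.045 0 0.001 0.06 0;0.045 0 0.001 0.075 0;0.045 0 0.001 0.083 0;0.045 0 0.001 0.083 0'; python3 drive.py '0.005 0 0 0 0;0.005 0 0 0 0;0.005 0 0 0 0;0.005 0 0 0 0' 30; python3 -c "
from bench import r
o=r.observe();print(o['wrist_torque'],o['qpos'].round(2))"
```

```text
time: 9.85
tool_pos: [0.4646, -0.2985, 0.1366]
tool_rot: [-3.141, 0.0, 0.566]
wrist_force: [-0.3, -0.7, 0.2]
opening: 0.0447
grasp_force: 0.0
time: 10.35
tool_pos: [0.465, -0.2988, 0.1374]
tool_rot: [3.14, -0.001, 0.565]
wrist_force: [-0.8, 0.0, 5.2]
opening: 0.0133
grasp_force: 32.7
[ 0.0651138   0.18746938 -0.0521957 ] [ 0.74  0.44 -0.33  1.87  0.18  0.86 -0.69]
```

```bash
python3 drive.py '0.005 0 0 -0.001 0;0.005 0 0 -0.001 0.15;0.005 0 0 -0.001 0.3;0.005 0 0 -0.001 0.45;0.005 0 0 -0.001 0.55;0.005 0 0 -0.001 0.55' 60; python3 -c "
from bench import r
o=r.observe();print(o['wrist_torque'],o['qpos'].round(2))"
```

```text
time: 11.1
tool_pos: [0.4652, -0.2996, 0.1376]
tool_rot: [3.14, -0.002, 0.014]
wrist_force: [3.3, -5.4, -3.2]
opening: 0.0126
grasp_force: 60.8
[-0.93056497 -0.6976064   0.21209055] [ 0.64  0.42 -0.2   1.88  0.11  0.85 -1.17]
```

```bash
python3 drive.py '0.005 0 0 0 0.12;0.005 0 0 0 0.24;0.005 0 0 0 0.36;0.005 0 0 0 0.46;0.005 0 0 0 0.56;0.005 0 0 0 0.6;0.005 0 0 0 0.6;0.005 0 0 0 0.6' 60
python3 - <<'E'
from h import *;from bench import r
import pickle
o=r.observe();print(o['wrist_torque'],o['qpos'].round(2))
ims={n:r.get_image(n) for n in("scene","top","wrist")}
f=np.zeros((584,784,3),np.uint8)
f[:384,:512]=ims["wrist"]["frame"]
f[384:584,:400]=cv2.resize(ims["scene"]["frame"][180:280,60:260],None,fx=2,fy=2)
f[384:584,400:784]=cv2.resize(ims["top"]["frame"][185:265,255:408],(384,200))
f[:384,520:784]=cv2.resize(ims["top"]["frame"][120:300,130:254],(264,384))
cv2.imwrite("pics/fin.png",f[:,:,::-1])
E
```

```text
time: 12.1
tool_pos: [0.4649, -0.3006, 0.1376]
tool_rot: [3.14, -0.003, -0.586]
wrist_force: [2.8, -6.4, -5.1]
opening: 0.0128
grasp_force: 60.6
[-1.47164243 -0.63888858  0.05971105] [ 0.54  0.42 -0.06  1.89  0.04  0.84 -1.71]
```

View pics/fin.png

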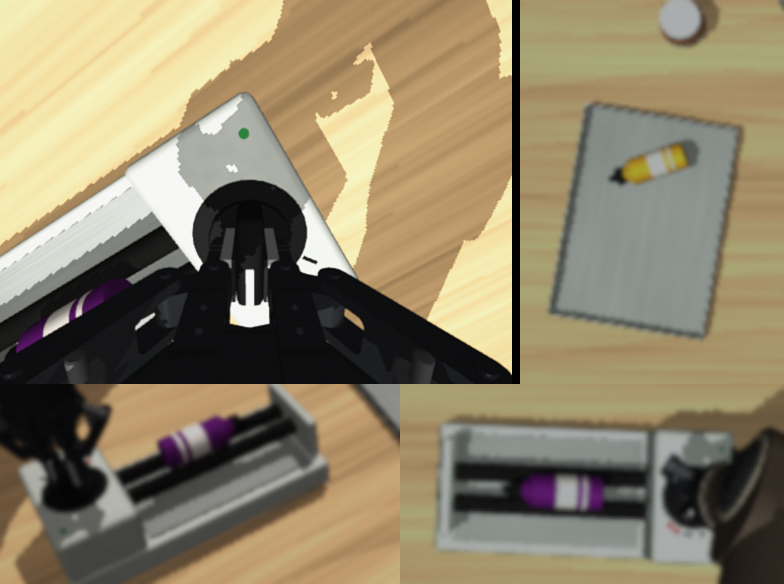

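```bash
python3 -c "
from bench import r
print(r.hand_in())"
```

```text
the job is handed in; nothing more can be done
None
```

I handed in the job at about 12 s: the purple bottle is lying in the roller groove with its cap away from the dial, and the gripper is still holding the dial turned about 1.15 rad, at the third position. The hand-in gave no verdict, so the outcome is from my own readings and pictures.

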